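# Hold a walnut blank against the fence and flip stop for sawing

### The arm

A 6-joint arm with a two-finger parallel gripper is mounted at the origin on the work surface. World frame = base frame: x ahead of the robot, y to its left, z up, the work surface at z = 0. Lengths are in mm, angles in rad, forces in N, time in s.
With the tool pointing down it reaches from about 300 to 775 mm from the base axis. Payload 14.6 kg.
Tool frame: the origin (TCP) lies between the finger pads, 19 mm behind the fingertips; this is the grasp point; z points along the fingers, y is the line along which they close (so a half turn about z gives the same grasp; the last joint's range is limited). The gripper opens to 94 mm and grips with 3 to 60 N. Pads are 16 mm wide; open, the fingers measure 119 mm over their backs; the gripper's body (75 mm by 177 mm) begins 78 mm behind the grasp point.
Start: joints at [1.168, 0.3, 1.521, -0, 1.321, -0.067], TCP at [181.236, 519.272, 224.246] pointing down, gripper open.
Joint ranges: [-3.03, 3.03], [-0.79, 2.21], [0.23, 2.52], [-1.04, 4.18], [0, 3.07], [-2.55, 2.55]. Speed limits (rad/s): [2.22, 2.22, 2.57, 3.14, 3.14, 3.14].

### API

Orientations are given as [roll, pitch, yaw] about the fixed x, y, z axes, in that order (R = Rz(yaw) Ry(pitch) Rx(roll)).
In Python, from cell import manip gives the robot as it stands. The module is installed in compiled form; this text tells all that it offers.
- The arm moves only by the shell command python3 -m creep 'ROWS' [FORCE]. ROWS is a JSON object of lists of equal length, an entry for each row: "slide": the shift along the world's x, y, z in cm, a list of three; "turn": the turn about the world's z in rad; "claw": the opening, from 0 (shut) to 1 (fully open). A call has 1 to 8 rows; each row shifts and turns the commanded pose from where the row before left it; what a row does not reach is not made up. A row lasts 1/8 s, in which the tool goes at most 62.5 mm and 10.7 degrees, less where a joint would pass 70% of its speed; a pose out of reach is approached as far as the arm can. A call with a gripper value outside its range is refused whole. The fingers move at their own pace and stop on an object; FORCE is the grip in N (left out, the last holds). Time passes only in rows, so rows that do not move let the fingers close. It gives the time, the measured TCP pose, the force, the opening and the grip force at its end, in the units of the state.
- manip.read_state(): the state, without advancing time (a new reading comes with each control period).
- manip.camera(name): name is "side" or "top"; returns (picture, depth): 400x640x3 uint8, red, green, blue; 400x640 float32, mm along the optical axis (not along the pixel's ray), 0 where there is no reading.
- manip.calibration(name): a dict with "intrinsics" (3x3 intrinsics, pixels), "pose" (4x4, takes a point from camera to world coordinates). Camera axes: x right, y up, looking along -z (the intrinsics and any distortion apply to the point x, -y, -z); pixel columns grow to the right and rows downward; lengths in mm; the calibration is good to about 2 mm. A picture is of the moment at which its call begins. calibration takes no time and is no camera call.
- manip.sign_off(): hands the job in; it is judged then, once.
Trained networks look in the newest picture that a camera, given by its name, has taken for a name from the list of things; names that differ only in an ending like _2 or _b are one class to them, and where a whole thing is asked for, a point or a joint stands for the part that bears it (a point fixed in the world has none). Each returns a list of dicts, best first, with "score" (0 to 1); they miss things now and then, are a little off and sometimes report something else, mostly with a low value. They report only what shows in the picture. A call takes as long as a camera call. They do not tell look-alikes from the thing itself.
- manip.cut_out(query, camera): "mask" (400x640 bool, what is visible of it) and "position" ([column, row] in pixels, amid what is visible of it).
The state is a dict: "clock": time; "joints": joint angles; "qd": joint speeds; "effort": joint torques, N m; "eef_pos": TCP position; "eef_rot": TCP orientation; "wrist_force": force on the tool from outside, world axes, zero at the start; "moment": the same for the moment, N m; "finger_gap": finger opening in mm; "finger_force": force on a finger pad.
Only numpy, scipy, OpenCV 4.12 (cv2) and the standard library are available. Lean on these libraries where they do the work, as an engineer would, in place of code of your own. Each camera call takes 0.05 s, during which the arm holds its last target. There are 200 camera calls.

### The job

Fold the red flip stop on the sawing board all the way down to its working position, then lay the dark walnut blank flat on the board and press it into the corner, its side against the fence and its end against the flip stop. Finish while holding it there, still pushing it firmly against both, with your fingers on the flip-stop side of the saw slot so that it can be sawn; leave the other things on the bench where they are.

Things in the scene. Friction and masses are not known exactly. Their poses are not given: they have to be found in the camera images.
- jig: the sawing board, fixed to the bench: plywood deck 190 (x) x 320 (y) x 18 mm thick, origin at the centre of its underside (deck surface 18 mm above it). The fence runs along its far (+x) side. A 4 mm saw slot cuts through the fence at y = -60 mm and goes on as a dark line across the deck along x. Position and yaw differ in each run
- fence: the fence, fixed on the board, wood with an aluminium track on top: 34 mm deep (x), 20 mm tall above the deck, from y = -155 to +155 mm; origin on the lower edge of its upright working face, at mid length, on the deck surface, 55 mm to +x of the board's origin; axes as the board's, the working face looks to -x
- saw_slot (a point): the point of the saw slot in the middle of the deck, on the deck surface; the saw line runs along the board's x through it; +y is the flip-stop side
- corner (a point): the corner to press into: point on the deck surface where the fence's working face meets the plane of the flip stop's working face (stop down); axes as the board's. It lies 95 to 125 mm to +y of the saw slot. With the blank home, the blank's origin is at x = -25, y = -70, z = 0 mm from here and its long axis lies along y
- flip_base: the flip stop as a whole: aluminium shoe fixed on the fence track, carrying the red arm; origin on the fence top in the plane of the stop's working face, 17 mm to +x of the fence's working face; axes as the board's. The shoe reaches 2 mm to -y and 44 mm to +y of that plane; its black lock knob, 35 mm to +y, stands 26 mm above the fence
- flip_hinge (a point): middle of the flip stop's hinge pin, which lies along the board's y: 34 mm above the deck, 13 mm to +x of the fence's working face, 7 mm to +y of the stop's working face; axes as the board's
- flip_stop (a joint): angle of the red arm of the flip stop, rad: 0 is all the way down (working position, on its rest, level, pointing to the board's -x), 1.57 upright, 2.0 leaning back over the fence; starts between 1.3 and 1.85. The hinge is stiff (0.14 N m) and stays where it is left; about 2 N at the tip moves it. It cannot move along the fence
- flip_tip (a point): outer end of the arm, on its upper face when down (its back, +x face, when upright): 85 mm from the hinge pin along the arm, 8 mm off the pin towards that face. The arm is a red plate 14 mm thick (y); its -y face is the working face; when down it spans 3 to 72 mm in front of the fence, 4 to 42 mm above the deck, and an 8 mm thick thumb tab goes on 12 mm past the tip
- walnut: the dark brown walnut blank, a square bar 50 x 140 x 50 mm, 0.15 to 0.31 kg, long axis along its y, origin at the centre of its underside; starts lying on the bench right of the board, its long axis within 0.5 rad of the bench's y. Its two ends are alike
- maple: a pale maple blank of the same 50 x 140 x 50 mm, lying near the walnut one; leave it. The two swap places from run to run
- sawn1: a pale piece already sawn, 50 x 50 mm, 110 mm tall, standing on end left of the board; origin under its centre; leave it
- sawn2: a second such piece beside it; leave it
- saw: a tenon saw lying flat beyond the blanks, blade 250 x 70 mm, dark wooden handle, 20 mm high; origin on the blade at the handle, its x runs along the blade; leave it
- square: a try square lying at the left: stock 115 x 22 x 16 mm along its x (origin under its centre), steel blade 32 x 150 mm to +y; leave it
- pencil: a flat red carpenter's pencil, 175 x 13 x 8 mm along its x, lying left of the board's near side; leave it
- glue: a yellow glue bottle, 64 mm in diameter, 185 mm tall, standing at the left; leave it
- chuck: a steel four-jaw lathe chuck, 94 mm in diameter, 70 mm high, standing beyond the board; leave it
There are look-alikes about, which are no part of the job. What is shaped like the walnut but blue or pink is not meant.

How it is judged (in metres and radians):
On the way:
1. the flip stop is folded all the way down (within 0.06 rad) (value of joint flip_stop below 0.06 rad), for 0.3 s.
At the end, for the whole second after the job is handed in: Flip stop down (0.06 rad); walnut blank flat on the deck (4 mm, 0.05 rad), square to the fence (0.035 rad), home in the corner (4 mm), pressing on fence and flip stop and held by the fingers with over 2 N each, at rest; TCP at least 14 mm to the flip-stop side of the saw slot (value of joint flip_stop below 0.06 rad and contact force between walnut and fence above 2 N and contact force between walnut and flip_base above 2 N and contact force between walnut and the fingers above 2 N and x of walnut in the frame of corner between -0.029 and -0.021 m and y of walnut in the frame of corner between -0.074 and -0.066 m and z of walnut in the frame of corner below 0.004 m and angle between walnut's own z axis and vertical below 0.05 rad and angle between the y axis of walnut and the y axis of jig, either way round below 0.035 rad and linear speed of walnut below 0.02 m/s and y of the grasp point in the frame of saw_slot above 0.014 m); the arm keeps its last pose, push and grip.
It fails at once if another thing on the bench is moved by more than 30 mm (distance of any of maple, saw, square, pencil, glue, chuck, sawn1, sawn2 from where it was at the start of the episode above 0.03 m).
It also fails if it takes over 58 s, if anything falls off the work surface, if the arm or the gripper's body presses on something with over 40 N, if the wrist force passes 120 N, or if a joint passes its speed limit or range.

## Working session

There is one attempt and no reset: what is moved stays moved. The work goes in short steps, Python scripts to look and compute and a shell command to move; the robot and the scene stay as the last step left them, time stands still between calls to the robot, and variables do not carry over. Pictures are saved under pics/ and viewed, at most 10 in all, crops included, and the job is handed in when it is done.

```bash
mkdir -p pics; cat > h.py <<'E'
import numpy as np,cv2
from cell import manip
def world(name,depth,mask=None):
    c=manip.calibration(name);K=np.array(c["intrinsics"]);P=np.array(c["pose"])
    v,u=np.nonzero((depth>0)&(mask if mask is not None else True))
    d=depth[v,u];X=np.c_[(u-K[0,2])/K[0,0]*d,-(v-K[1,2])/K[1,1]*d,-d]
    return X@P[:3,:3].T+P[:3,3],u,v
E
python3 - <<'E'
from h import *
for n in("top","side"):
    im,d=manip.camera(n);cv2.imwrite(f"pics/{n}0.png",im[:,:,::-1]);np.save(f"{n}d.npy",d)
    c=manip.calibration(n);print(n,c.keys(),np.round(c["intrinsics"],1).tolist(),np.round(c["pose"],2).tolist())
    for q in("walnut","maple","jig","fence","flip_base","flip_stop"):
        for r in manip.cut_out(q,n)[:3]:
            p,u,v=world(n,d,r["mask"])
            print(q,round(r["score"],2),np.round(r["position"]),r["mask"].sum(),np.round(np.median(p,0)) if len(p) else None)
E
```

```text
top dict_keys(['intrinsics', 'pose']) [[475.3, 0.0, 318.2], [0.0, 475.3, 197.0], [0.0, 0.0, 1.0]] [[-0.02, 0.98, -0.19, 285.95], [-1.0, -0.02, 0.01, 8.59], [0.01, 0.19, 0.98, 1340.13], [0.0, 0.0, 0.0, 1.0]]
walnut 0.78 [497. 234.] 1231 [ 416. -493.   48.]
walnut 0.74 [363. 226.] 1031 [ 452. -127.   48.]
walnut 0.68 [425. 168.] 1120 [ 598. -321.   48.]
jig 0.69 [138. 246.] 1027 [405. 506.   3.]
jig 0.6 [266. 205.] 7417 [517. 143.  18.]
fence 0.86 [270. 176.] 1148 [593. 127.  36.]
flip_base 0.78 [234. 176.] 233 [579. 207.  98.]
side dict_keys(['intrinsics', 'pose']) [[362.4, 0.0, 320.2], [0.0, 362.4, 206.2], [0.0, 0.0, 1.0]] [[0.92, 0.23, -0.3, 204.99], [-0.38, 0.57, -0.73, -815.98], [0.01, 0.79, 0.61, 762.14], [0.0, 0.0, 0.0, 1.0]]
walnut 0.94 [307. 254.] 1247 [ 447. -144.   47.]
walnut 0.77 [392. 288.] 1376 [ 594. -343.   49.]
walnut 0.65 [360. 376.] 2159 [ 418. -510.   49.]
maple 0.67 [331. 307.] 1540 [ 433. -335.   49.]
jig 0.57 [300. 203.] 3343 [517. 107.  18.]
fence 0.83 [324. 199.] 532 [591.  82.  36.]
flip_base 0.58 [306. 168.] 233 [576. 200.  97.]
flip_stop 0.8 [307. 166.] 226 [573. 200. 102.]
flip_stop 0.23 [330. 304.] 1490 [ 433. -335.   49.]
```

View pics/top0.png

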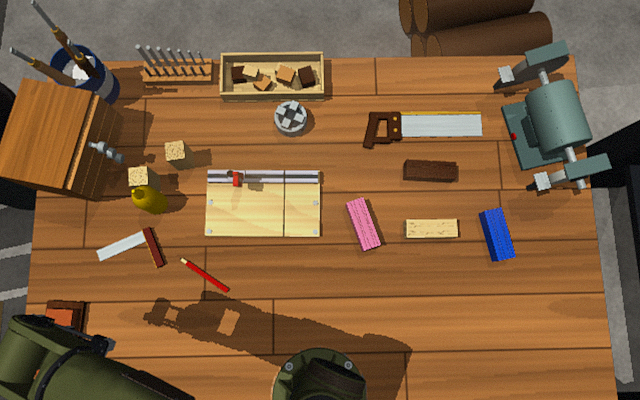

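View pics/side0.png

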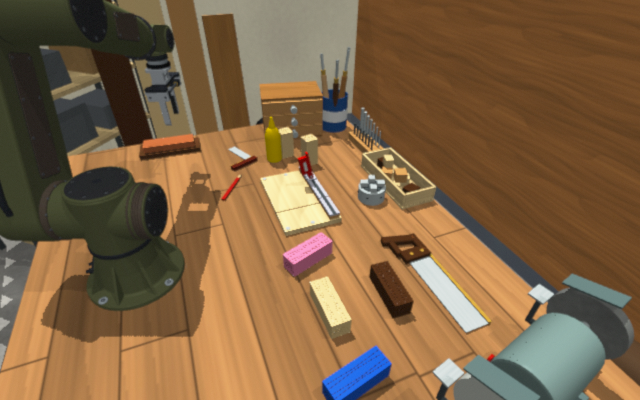

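```bash
python3 - <<'E'
from h import *
def rect(p):
    (c,s,a)=cv2.minAreaRect(p[:,:2].astype(np.float32))
    return np.round(c,1),np.round(s,1),round(a,2)
def trim(p,zlo,zhi): return p[(p[:,2]>zlo)&(p[:,2]<zhi)]
for n in("top","side"):
    im,d=manip.camera(n)
    P,u,v=world(n,d)
    hsv=cv2.cvtColor(im,cv2.COLOR_RGB2HSV)
    col=hsv[v,u].astype(int); rgb=im[v,u].astype(int)
    def box(x0,x1,y0,y1,z0,z1): return (P[:,0]>x0)&(P[:,0]<x1)&(P[:,1]>y0)&(P[:,1]<y1)&(P[:,2]>z0)&(P[:,2]<z1)
    m=box(530,670,-430,-220,44,54); print(n,"walnut",rect(P[m]),np.median(P[m,2]),m.sum())
    m=box(350,520,-430,-240,44,54); print("maple",rect(P[m]))
    m=box(350,540,-230,-60,44,54); print("pink",rect(P[m]))
    m=box(400,650,-60,330,12,25); print("deck",rect(P[m]),np.median(P[m,2]),m.sum())
    m=box(520,650,-60,330,34,43); print("fence",rect(P[m]),np.median(P[m,2]),m.sum())
    red=(rgb[:,0]>110)&(rgb[:,1]<60)&(rgb[:,2]<70)
    m=box(480,700,100,330,45,170)&red
    q=P[m]; print("red",m.sum(),np.round(np.percentile(q,[2,50,98],axis=0)).tolist())
    zz=q[:,2]
    for lo in range(45,140,15):
        k=q[(zz>=lo)&(zz<lo+15)]
        if len(k): print(lo,len(k),np.round(k.mean(0)),np.round(k.min(0)),np.round(k.max(0)))
    # walnut-height non red near: knob
    # slot: dark on deck
    m=box(440,540,-20,250,13,24)
    g=rgb[:,:].sum(1); q=P[m]; gg=g[m]; k=gg<np.median(gg)*0.6; print("dark",k.sum()); s=q[k]; 
    for a,b in((440,475),(475,505),(505,540)):
        t=s[(s[:,0]>a)&(s[:,0]<b)]; print(a,np.round(np.median(t,0),1) if len(t) else None,len(t))
    if n=="top":
        a=cv2.resize(im[155:190,390:480],None,fx=6,fy=6); b=cv2.resize(im[160:245,195:330],None,fx=4,fy=4)
        o=np.zeros((560,545,3),np.uint8); o[:210,:540]=a; o[215:555,:540]=b; cv2.imwrite("pics/crop1.png",o[:,:,::-1])
E
```

```text
top walnut (array([ 603.2, -325.2]), array([142.1,  51.5]), 86.07) 48.91668872315586 837
maple (array([ 437.7, -316.3]), array([140.9,  50.4]), 89.42)
pink (array([ 453.9, -129.2]), array([140.3,  50.8]), 18.64)
deck (array([523.1, 149.9]), array([319.2, 191.1]), 88.89) 17.118734269402694 5895
fence (array([593.8, 148.3]), array([307.1,  34.8]), 88.53) 37.11464025446685 893
red 65 [[551.0, 201.0, 80.0], [565.0, 209.0, 132.0], [594.0, 225.0, 149.0]]
60 2 [601. 229.  62.] [599. 229.  61.] [602. 230.  63.]
120 43 [561. 209. 131.] [550. 201. 124.] [576. 215. 134.]
135 19 [575. 205. 143.] [559. 201. 135.] [581. 212. 149.]
dark 38
440 [455.3  92.5  17.7] 13
475 [494.7  89.6  17.3] 13
505 [521.8  89.2  18.2] 12
side walnut (array([ 604.9, -326.1]), array([141.8,  51.9]), 85.93) 49.65131204026068 915
maple (array([ 439.2, -317.5]), array([142.4,  51.2]), 89.4)
pink (array([ 455.3, -131.3]), array([141.3,  51.6]), 18.29)
deck (array([522.7, 147.3]), array([327.2, 190.3]), 89.08) 17.41193839517132 2623
fence (array([594.8, 142.4]), array([309.2,  35.6]), 88.98) 37.21853603594076 388
red 40 [[549.0, 197.0, 57.0], [570.0, 204.0, 132.0], [591.0, 215.0, 149.0]]
45 2 [586. 210.  55.] [585. 208.  52.] [586. 212.  59.]
75 1 [592. 196.  77.] [592. 196.  77.] [592. 196.  77.]
90 1 [591. 202. 102.] [591. 202. 102.] [591. 202. 102.]
105 1 [552. 207. 108.] [552. 207. 108.] [552. 207. 108.]
120 26 [562. 205. 131.] [548. 197. 125.] [576. 215. 134.]
135 9 [579. 203. 143.] [576. 198. 136.] [584. 210. 150.]
dark 28
440 [459.1 -10.8  15. ] 10
475 [489.5 -12.6  15.2] 10
505 [518.5 -12.3  14.6] 8
```

View pics/crop1.png

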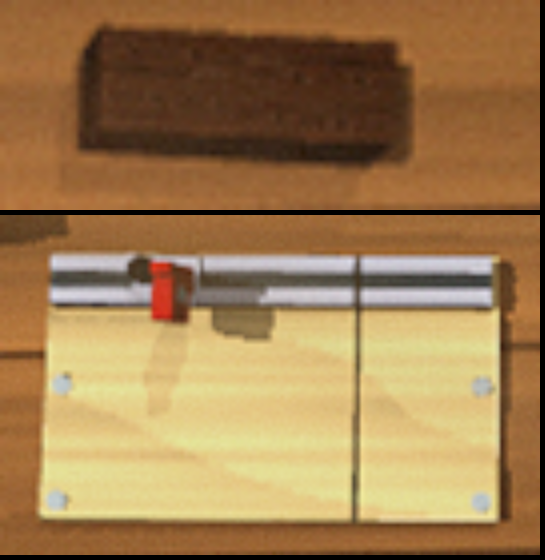

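The dark bar at top (430,170) is the walnut. It is the only dark-brown bar of that shape; pink (363,226) and blue (497,234) are decoys, and pale (431,229) is maple. The crop confirms this. It also shows the red arm upright at (236,178) and the slot at column 285.

```bash
python3 - <<'E'
from h import *
s=manip.read_state();print({k:np.round(v,3).tolist() for k,v in s.items()})
P,u,v=world("top",np.load("topd.npy"))
for n,(a,b) in dict(glue=(150,198),s1=(140,178),s2=(177,150),chuck=(291,117)).items():
    m=(abs(u-a)<4)&(abs(v-b)<4);print(n,np.round(np.median(P[m],0)))
E
python3 -m creep '{"slide":[[0,0,4],[0,0,4],[4,-3,0],[4,-3,0],[4,-4,0],[4,-4,0],[4,-4,0],[4,-4,0]],"turn":[0,0,0,0,0,0,0,0],"claw":[0,0,0,0,0,0,0,0]}' 20
```

```text
{'clock': 0.8, 'joints': [1.168, 0.3, 1.521, 0.0, 1.321, -0.067], 'qd': [0.0, 0.0, -0.002, 0.002, -0.001, 0.001], 'effort': [-0.002, -53.162, -35.291, 0.071, 0.021, -0.0], 'eef_pos': [181.223, 519.264, 224.232], 'eef_rot': [-3.142, -0.0, 2.806], 'wrist_force': [0.88, 0.032, -0.903], 'moment': [0.004, 0.024, -0.02], 'finger_force': 0.0, 'finger_gap': 93.903}
glue [520. 429. 125.]
s1 [579. 464. 109.]
s2 [654. 370. 110.]
chuck [763.  66.  53.]
clock: 1.8
eef_pos: [422.3, 297.8, 304.4]
eef_rot: [3.141, 0.0, 2.806]
wrist_force: [0.8, 1.2, 0.0]
finger_gap: 17.3
finger_force: 0.0
```

```bash
python3 -m creep '{"slide":[[4,-2,0],[4,-2,0],[4,-2,0],[4,-2,0],[3.8,-1.1,-3],[0,0,-4],[0,0,-4],[0,0,-3.5]],"turn":[-0.18,-0.18,-0.18,-0.18,-0.18,-0.18,-0.175,0],"claw":[0,0,0,0,0,0,0,0]}'
```

```text
clock: 2.8
eef_pos: [619.0, 208.1, 157.5]
eef_rot: [-3.141, 0.0, 1.548]
wrist_force: [0.6, -0.4, -0.5]
finger_gap: 0.2
finger_force: 0.0
```

```bash
python3 -m creep '{"slide":[[0,0,-1.7],[-1,0,0],[-1,0,0],[-1.3,0,-0.2],[-0.7,0,-0.2],[-0.7,0,-0.3],[-0.7,0,-0.4],[-0.6,0,-0.4]],"turn":[0,0,0,0,0,0,0,0],"claw":[0,0,0,0,0,0,0,0]}'
python3 -m creep '{"slide":[[-0.5,0,-0.5],[-0.5,0,-0.5],[-0.4,0,-0.6],[-0.4,0,-0.6],[-0.3,0,-0.6],[-0.3,0,-0.7],[-0.2,0,-0.7],[-0.1,0,-0.7]],"turn":[0,0,0,0,0,0,0,0],"claw":[0,0,0,0,0,0,0,0]}'
```

```text
clock: 3.8
eef_pos: [558.8, 208.3, 127.0]
eef_rot: [-3.141, 0.0, 1.551]
wrist_force: [0.6, 0.9, 2.4]
finger_gap: 0.7
finger_force: 0.8
clock: 4.8
eef_pos: [532.2, 208.4, 78.1]
eef_rot: [3.141, -0.0, 1.551]
wrist_force: [-10.9, -1.0, 50.7]
finger_gap: 0.8
finger_force: 26.0
```

```bash
python3 -m creep '{"slide":[[0,0,0],[0,0,0],[0,0,0],[0,0,4],[0,-4,5],[0,-6,5],[0,-6,2],[0,-6,0]],"turn":[0,0,0,0,0,0,0,0],"claw":[0,0,0,1,1,1,1,1]}'
python3 - <<'E'
from h import *
for n in("top","side"):
    im,d=manip.camera(n)
    P,u,v=world(n,d);rgb=im[v,u].astype(int)
    box=lambda x0,x1,y0,y1,z0,z1:(P[:,0]>x0)&(P[:,0]<x1)&(P[:,1]>y0)&(P[:,1]<y1)&(P[:,2]>z0)&(P[:,2]<z1)
    m=box(480,600,170,240,25,160)&(rgb[:,0]>110)&(rgb[:,1]<60)&(rgb[:,2]<70)
    q=P[m];t=q[q[:,2]>52];print(n,m.sum(),np.round(np.percentile(q,[2,50,98],axis=0),1).tolist())
    if len(t)>10: print(cv2.minAreaRect(t[:,:2].astype(np.float32)),np.polyfit(t[:,0],t[:,2],1))
    for x in range(505,600,15):
        k=t[(t[:,0]>=x)&(t[:,0]<x+15)]
        if len(k):print(x,len(k),np.round(k.min(0)),np.round(k.max(0)))
    if n=="top": cv2.imwrite("pics/crop2.png",cv2.resize(im[150:250,190:340],None,fx=5,fy=5)[:,:,::-1])
E
```

```text
clock: 5.8
eef_pos: [532.5, 0.1, 228.2]
eef_rot: [3.139, 0.0, 1.551]
wrist_force: [0.6, 0.2, -0.7]
finger_gap: 47.0
finger_force: 0.0
top 159 [[498.6, 201.8, 53.8], [545.9, 208.4, 59.2], [595.8, 215.4, 64.3]]
((547.1336059570312, 208.138916015625), (13.435917854309082, 98.98780059814453), 88.0302963256836) [8.55993670e-03 5.45194976e+01]
505 25 [507. 203.  52.] [518. 215.  64.]
520 27 [520. 204.  53.] [535. 216.  63.]
535 21 [537. 201.  54.] [549. 213.  66.]
550 25 [551. 202.  54.] [563. 214.  63.]
565 26 [565. 202.  53.] [579. 213.  63.]
580 15 [581. 202.  56.] [594. 214.  65.]
595 5 [595. 202.  60.] [596. 213.  64.]
side 93 [[501.4, 196.6, 25.7], [544.1, 201.5, 57.6], [590.9, 209.2, 61.9]]
((546.8297119140625, 202.92694091796875), (13.893753051757812, 94.25222778320312), 88.25072479248047) [3.25911280e-03 5.65714059e+01]
505 11 [508. 197.  54.] [520. 207.  61.]
520 13 [520. 198.  53.] [534. 207.  62.]
535 11 [536. 199.  56.] [548. 209.  61.]
550 12 [551. 197.  53.] [564. 209.  63.]
565 10 [565. 197.  55.] [578. 209.  61.]
580 9 [581. 201.  54.] [594. 208.  62.]
```

View pics/crop2.png

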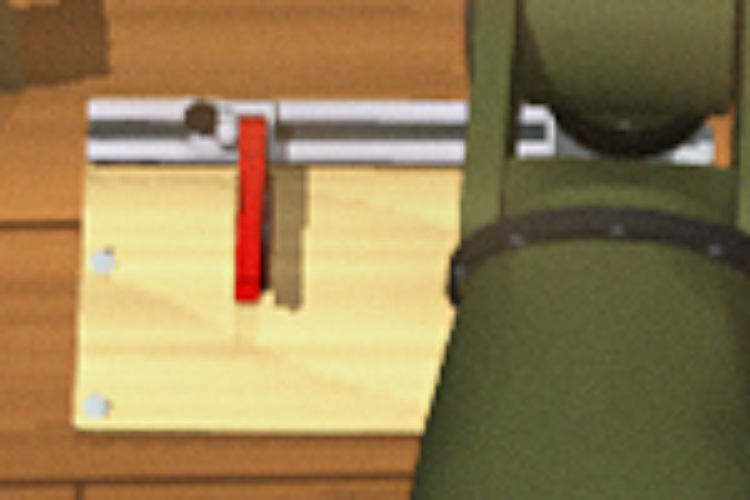

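The stop is down and level: the red bar lies at (236–262, 115–300) in the crop, with its top at z≈60 mm along its length. Next, the walnut.

```bash
python3 -m creep '{"slide":[[1.2,-5.4,0],[1.2,-5.4,0],[1.2,-5.4,0],[1.2,-5.4,0],[1.2,-5.5,0],[1.15,-5.5,0],[0,0,-4],[0,0,-4]],"turn":[-0.049,0,0,0,0,0,0,0],"claw":[1,1,1,1,1,1,1,1]}'
python3 -m creep '{"slide":[[0,0,-3],[0,0,-3],[0,0,-2],[0,0,-1.4],[0,0,-1],[0,0,0],[0,0,0],[0,0,0]],"turn":[0,0,0,0,0,0,0,0],"claw":[1,1,1,1,1,1,1,1]}'
```

```text
clock: 6.9
eef_pos: [603.8, -324.2, 144.7]
eef_rot: [-3.141, -0.0, 1.501]
wrist_force: [0.3, -0.1, -0.3]
finger_gap: 93.8
finger_force: 0.0
clock: 7.9
eef_pos: [604.0, -324.2, 43.6]
eef_rot: [3.141, 0.001, 1.502]
wrist_force: [-0.1, 0.2, 0.3]
finger_gap: 94.2
finger_force: 0.0
```

```bash
python3 -m creep '{"slide":[[0,0,0],[0,0,0],[0,0,0],[0,0,0],[0,0,2],[0,0,3],[0,0,3],[0,0,0]],"turn":[0,0,0,0,0,0,0,0],"claw":[0,0,0,0,0,0,0,0]}' 45
python3 -m creep '{"slide":[[-0.8,5.5,0],[-0.8,5.5,0],[-0.8,5.5,0],[-0.8,5.5,0],[-0.8,5.5,0],[-0.8,5.5,0],[-0.8,5.5,0],[-0.8,5.3,0]],"turn":[0.01,0.01,0.01,0.01,0.009,0,0,0],"claw":[0,0,0,0,0,0,0,0]}'
```

```text
clock: 8.9
eef_pos: [604.7, -324.6, 126.3]
eef_rot: [3.137, 0.002, 1.502]
wrist_force: [-0.5, 0.2, -3.1]
finger_gap: 49.8
finger_force: 45.0
clock: 9.9
eef_pos: [538.7, 115.6, 121.9]
eef_rot: [-3.14, 0.0, 1.551]
wrist_force: [0.5, -0.3, -2.3]
finger_gap: 49.2
finger_force: 45.0
```

```bash
python3 -m creep '{"slide":[[0,0,-2],[0,0,-2],[0,0,-1],[0,0,-0.5],[0,0,0],[0,0,0]],"turn":[0,0,0,0,0,0],"claw":[0,0,0,0,0,0]}'
python3 - <<'E'
from h import *
n="side"
im,d=manip.camera(n);P,u,v=world(n,d)
cv2.imwrite("pics/crop3.png",cv2.resize(im[130:250,230:370],None,fx=5,fy=5)[:,:,::-1])
for r in manip.cut_out("walnut",n)[:3]:
    p,_,_=world(n,d,r["mask"]);t=p[p[:,2]>60];print(round(r["score"],2),np.round(r["position"]),np.round(np.percentile(p,[2,50,98],axis=0)).tolist())
s=manip.read_state();print(np.round(s["eef_pos"],1),np.round(s["wrist_force"],1))
E
```

```text
clock: 10.65
eef_pos: [539.1, 114.0, 70.9]
eef_rot: [-3.14, -0.0, 1.551]
wrist_force: [-23.2, -1.9, 43.3]
finger_gap: 49.4
finger_force: 45.0
0.74 [309. 253.] [[384.0, -175.0, 1.0], [447.0, -144.0, 48.0], [523.0, -96.0, 52.0]]
0.63 [359. 375.] [[349.0, -534.0, 4.0], [419.0, -510.0, 49.0], [487.0, -472.0, 52.0]]
0.56 [308. 198.] [[515.0, 39.0, 21.0], [538.0, 74.0, 66.0], [568.0, 176.0, 70.0]]
[539.1 114.1  70.9] [-23.8  -2.   43.6]
```

View pics/crop3.png

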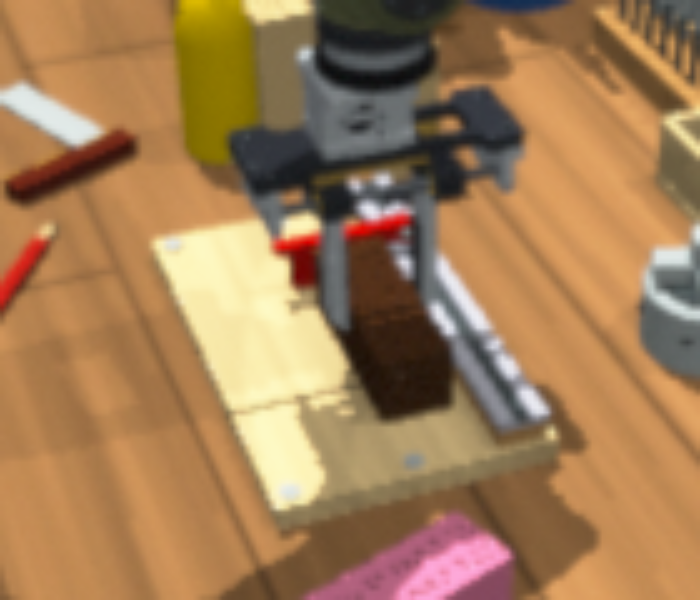

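```bash
python3 - <<'E'
from h import *
for n in("top","side"):
    im,d=manip.camera(n)
    P,u,v=world(n,d);rgb=im[v,u].astype(int)
    box=(P[:,0]>490)&(P[:,0]<600)&(P[:,1]>20)&(P[:,1]<196)&(P[:,2]>19)&(P[:,2]<85)
    m=box&(rgb.sum(1)<230)&(rgb[:,0]>rgb[:,2]+8)
    q=P[m];print(n,len(q),np.round(np.percentile(q,[2,50,98],axis=0)).tolist())
    t=q[q[:,2]>60]
    for y in range(30,200,15):
        k=t[(t[:,1]>=y)&(t[:,1]<y+15)]
        if len(k)>2:
            print(y,len(k),np.round(np.median(k,0),1),np.round(k[:,0].min()),np.round(k[:,0].max()))
    if len(t)>20:
        A=np.c_[t[:,:2]-t[:,:2].mean(0),np.ones(len(t))];print(np.round(np.linalg.lstsq(A,t[:,2],rcond=None)[0],3))
E
```

```text
top 164 [[513.0, 30.0, 22.0], [549.0, 51.0, 66.0], [596.0, 63.0, 72.0]]
30 13 [551.4  42.7  66.1] 514.0 561.0
45 91 [540.1  50.8  67.2] 513.0 562.0
60 11 [553.3  61.5  67. ] 539.0 562.0
[ 1.600e-02 -3.800e-02  6.704e+01]
side 547 [[515.0, 39.0, 22.0], [537.0, 71.0, 66.0], [564.0, 178.0, 70.0]]
30 37 [541.1  41.6  66.6] 515.0 560.0
45 39 [536.7  51.4  67.5] 514.0 563.0
60 49 [537.7  67.   67.6] 514.0 560.0
75 35 [538.5  82.9  67.8] 515.0 560.0
90 36 [541.6  95.6  67.5] 516.0 563.0
105 41 [540.9 111.4  67.6] 518.0 565.0
120 31 [543.  127.6  67.2] 525.0 563.0
135 21 [544.1 141.9  67.8] 530.0 561.0
150 22 [550.2 158.2  67.1] 536.0 564.0
165 18 [552.  173.5  66.8] 517.0 566.0
180 3 [549.1 181.8  66. ] 520.0 553.0
[4.0000e-03 1.0000e-03 6.7188e+01]
```

```bash
python3 -m creep '{"slide":[[0,0,0.2],[0,0,0],[0,0,0],[0,0,0]],"turn":[0,0,0,0],"claw":[0.7,0.7,0.7,0.7]}'
```

```text
clock: 11.35
eef_pos: [539.7, 113.9, 69.5]
eef_rot: [-3.141, 0.0, 1.551]
wrist_force: [0.6, 0.5, -0.6]
finger_gap: 65.4
finger_force: 0.0
```

```bash
python3 -m creep '{"slide":[[0,0,-0.4],[0,0,-0.4],[0,0,0],[0,0,0],[0,0,0],[0,0,0],[0,0,0]],"turn":[0,0,0,0,0,0,0],"claw":[0.7,0.7,0.7,0,0,0,0]}' 45
```

```text
clock: 12.22
eef_pos: [539.8, 113.9, 61.9]
eef_rot: [3.142, -0.0, 1.551]
wrist_force: [-1.3, 0.1, 1.0]
finger_gap: 49.4
finger_force: 45.0
```

```bash
python3 -m creep '{"slide":[[0.3,0.3,0],[0.3,0.4,0],[0.2,0.3,0],[0.1,0.1,0],[0,0,0]],"turn":[0,0,0,0,0],"claw":[0,0,0,0,0]}'
```

```text
clock: 12.85
eef_pos: [548.9, 125.1, 61.9]
eef_rot: [3.141, -0.0, 1.551]
wrist_force: [0.4, -0.7, 4.3]
finger_gap: 49.8
finger_force: 45.0
```

```bash
python3 -m creep '{"slide":[[0.1,0,0],[0,0,0],[0,0,0]],"turn":[0,0,0],"claw":[0,0,0]}'
```

```text
clock: 13.22
eef_pos: [549.4, 125.1, 61.9]
eef_rot: [-3.141, -0.0, 1.551]
wrist_force: [-4.3, -0.1, 6.8]
finger_gap: 49.4
finger_force: 45.0
```

```bash
python3 -m creep '{"slide":[[0.1,0,0],[0,0,0],[0,0,0]],"turn":[0,0,0],"claw":[0,0,0]}'
```

```text
clock: 13.6
eef_pos: [550.4, 125.2, 61.9]
eef_rot: [-3.141, -0.0, 1.551]
wrist_force: [-5.0, -0.5, 6.9]
finger_gap: 49.7
finger_force: 45.0
```

```bash
python3 -m creep '{"slide":[[0,0.1,0],[0,0.1,0],[0,0.1,0],[0,0,0]],"turn":[0,0,0,0],"claw":[0,0,0,0]}'
```

```text
clock: 14.1
eef_pos: [550.9, 128.0, 61.9]
eef_rot: [3.141, -0.0, 1.551]
wrist_force: [0.5, -2.5, 4.0]
finger_gap: 49.7
finger_force: 45.0
```

```bash
python3 -m creep '{"slide":[[0.1,0,0],[0.1,0,0],[0,0,0],[0,0,0]],"turn":[0,0,0,0],"claw":[0,0,0,0]}'
```

```text
clock: 14.6
eef_pos: [551.5, 128.1, 61.9]
eef_rot: [-3.138, 0.0, 1.551]
wrist_force: [-12.1, -3.2, 13.9]
finger_gap: 49.5
finger_force: 45.0
```

```bash
python3 -m creep '{"slide":[[0,0.1,0],[0,0.1,0],[0,0,0],[0,0,0]],"turn":[0,0,0,0],"claw":[0,0,0,0]}'
```

```text
clock: 15.1
eef_pos: [551.6, 128.4, 62.0]
eef_rot: [-3.138, 0.002, 1.55]
wrist_force: [-12.1, -14.7, 16.7]
finger_gap: 49.4
finger_force: 45.0
```

```bash
python3 -m creep '{"slide":[[0.05,0.05,0],[0.05,0,0],[0,0,0],[0,0,0],[0,0,0]],"turn":[0,0,0,0,0],"claw":[0,0,0,0,0]}'
python3 - <<'E'
from h import *
n="side"
im,d=manip.camera(n)
P,u,v=world(n,d);rgb=im[v,u].astype(int)
box=(P[:,0]>490)&(P[:,0]<600)&(P[:,1]>20)&(P[:,1]<215)&(P[:,2]>19)&(P[:,2]<85)
m=box&(rgb.sum(1)<230)&(rgb[:,0]>rgb[:,2]+8)&(rgb[:,0]<110)
t=P[m&(P[:,2]>60)];print(len(t),np.round(np.percentile(t,[1,50,99],axis=0),1).tolist())
t=t[t[:,1]<110]
A=np.c_[t[:,:2]-t[:,:2].mean(0),np.ones(len(t))];print(np.round(np.linalg.lstsq(A,t[:,2],rcond=None)[0],3))
print(cv2.minAreaRect(t[:,:2].astype(np.float32)))
cv2.imwrite("pics/crop4.png",cv2.resize(im[140:230,250:370],None,fx=6,fy=6,interpolation=cv2.INTER_CUBIC)[:,:,::-1])
s=manip.read_state();print(np.round(s["eef_pos"],1),np.round(s["wrist_force"],1),np.round(s["moment"],2))
E
```

```text
clock: 15.72
eef_pos: [551.6, 128.5, 62.0]
eef_rot: [-3.136, 0.003, 1.55]
wrist_force: [-20.7, -20.3, 22.9]
finger_gap: 49.6
finger_force: 45.0
338 [[527.5, 53.8, 61.1], [554.5, 106.4, 67.4], [577.3, 190.4, 70.6]]
[5.0000e-03 3.6000e-02 6.6844e+01]
((552.0321655273438, 80.09063720703125), (58.24613571166992, 51.01853561401367), 88.98214721679688)
[551.7 128.5  62. ] [-20.4 -19.   22.1] [-3.56  3.8  -0.13]
```

View pics/crop4.png

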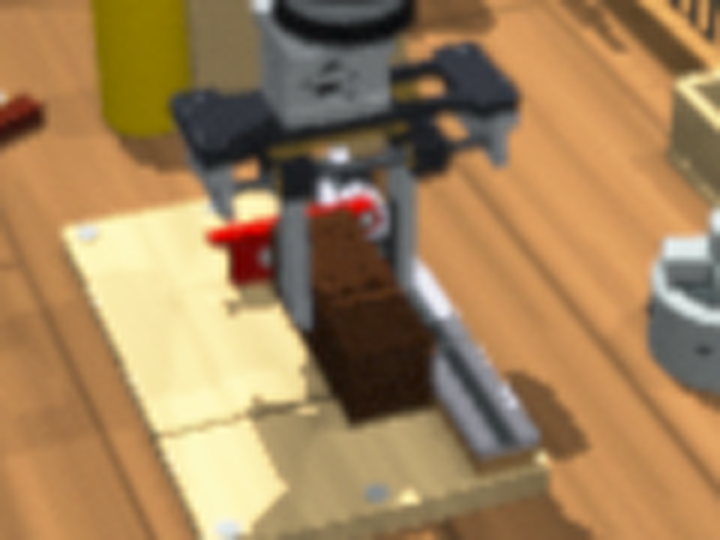

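Block in the corner: its end meets the red stop at about (340,205) and its side runs along the fence at about (430,330). I'll check the tilt and the y position more closely.

```bash
python3 - <<'E'
from h import *
for n in("side","top"):
    ds=[];
    for i in range(5):
        im,d=manip.camera(n);ds.append(np.where(d>0,d,np.nan))
    d=np.nan_to_num(np.nanmedian(ds,0)).astype(np.float32)
    P,u,v=world(n,d)
    m=(P[:,0]>532)&(P[:,0]<570)&(P[:,1]>20)&(P[:,1]<198)&(P[:,2]>62)&(P[:,2]<74);t=P[m]
    for y in range(40,205,10):
        k=t[(t[:,1]>=y)&(t[:,1]<y+10)]
        if len(k)>2: print(n,y,len(k),np.round(np.median(k,0),1),np.round(k[:,1].min(),1))
    k=t[(t[:,1]>60)&(t[:,1]<190)]
    if len(k)>20:
        A=np.c_[k[:,:2]-k[:,:2].mean(0),np.ones(len(k))];print(np.round(np.linalg.lstsq(A,k[:,2],rcond=None)[0],4))
    # near edge of deck and block end
    k=P[(P[:,0]>450)&(P[:,0]<510)&(P[:,2]>10)&(P[:,2]<24)&(P[:,1]>-60)&(P[:,1]<150)];print("deck y edge",np.percentile(k[:,1],1),np.median(k[:,2]))
s=manip.read_state();print(s["clock"],np.round(s["wrist_force"],1))
E
```

```text
side 50 25 [551.   56.4  66.4] 54.5
side 60 21 [551.4  65.3  67.6] 60.2
side 70 24 [550.   75.2  67.8] 70.2
side 80 18 [550.7  85.3  67.8] 80.2
side 90 20 [551.1  94.7  67.6] 90.6
side 100 22 [550.7 104.4  67.8] 101.0
side 110 17 [552.3 115.6  67.7] 110.7
side 120 21 [548.8 125.3  67.3] 120.5
side 130 16 [551.9 134.9  67.6] 130.1
side 140 17 [553.4 145.1  67.6] 140.2
side 150 13 [556.1 155.2  67.5] 151.0
side 160 11 [557.2 164.6  67.8] 160.3
side 170 11 [558.1 174.9  67.7] 170.3
side 180 9 [560.3 185.3  67.8] 180.4
side 190 5 [556.  192.1  67.9] 190.3
[-2.80000e-03 -1.20000e-03  6.77138e+01]
deck y edge -11.352555456702957 17.39869040990817
top 50 14 [551.4  58.7  67.6] 58.5
top 60 56 [551.1  65.5  67.1] 61.1
top 70 28 [558.5  75.   67.1] 72.2
[ 2.20000e-03 -2.31000e-02  6.71332e+01]
deck y edge -9.017552322670763 17.03314228133786
16.275 [-21.2 -20.6  22.1]
```

Level and flat. The y force could still be friction rather than the stop, so I'll ease off x and z and push y alone.

```bash
python3 -m creep '{"slide":[[-0.2,0,0.05],[0,0,0],[0,0.1,0],[0,0,0],[0,0,0]],"turn":[0,0,0,0,0],"claw":[0,0,0,0,0]}'
```

```text
clock: 16.9
eef_pos: [551.5, 131.7, 62.0]
eef_rot: [-3.141, -0.0, 1.551]
wrist_force: [-1.7, -0.2, -2.7]
finger_gap: 49.6
finger_force: 45.0
```

It was friction. Now pushing y to the stop with x unloaded.

```bash
python3 -m creep '{"slide":[[0,0.1,0],[0,0,0],[0,0,0]],"turn":[0,0,0],"claw":[0,0,0]}'; python3 -m creep '{"slide":[[0,0.1,0],[0,0,0],[0,0,0]],"turn":[0,0,0],"claw":[0,0,0]}'
```

```text
clock: 17.27
eef_pos: [551.5, 132.5, 62.2]
eef_rot: [-3.141, -0.0, 1.551]
wrist_force: [-2.4, -0.2, -3.7]
finger_gap: 49.4
finger_force: 45.0
clock: 17.65
eef_pos: [551.5, 132.9, 62.2]
eef_rot: [-3.141, 0.001, 1.551]
wrist_force: [-3.9, -5.0, -1.4]
finger_gap: 49.7
finger_force: 45.0
```

```bash
python3 -m creep '{"slide":[[0,0.1,0],[0,0,0],[0,0,0]],"turn":[0,0,0],"claw":[0,0,0]}'; python3 -m creep '{"slide":[[0,0.1,0],[0,0,0],[0,0,0]],"turn":[0,0,0],"claw":[0,0,0]}'
```

```text
clock: 18.02
eef_pos: [551.6, 133.1, 62.2]
eef_rot: [-3.141, 0.002, 1.551]
wrist_force: [-4.1, -11.9, -0.4]
finger_gap: 49.4
finger_force: 45.0
clock: 18.4
eef_pos: [551.6, 133.2, 62.2]
eef_rot: [-3.14, 0.003, 1.55]
wrist_force: [-4.5, -18.8, 0.0]
finger_gap: 49.6
finger_force: 45.0
```

```bash
python3 -m creep '{"slide":[[0.1,0,0],[0,0,0],[0,0,0]],"turn":[0,0,0],"claw":[0,0,0]}'; python3 -m creep '{"slide":[[0.1,0,0],[0.1,0,0],[0,0,0],[0,0,0]],"turn":[0,0,0,0],"claw":[0,0,0,0]}'
```

```text
clock: 18.77
eef_pos: [551.7, 133.2, 62.3]
eef_rot: [-3.138, 0.004, 1.55]
wrist_force: [-12.7, -19.3, 6.4]
finger_gap: 49.5
finger_force: 45.0
clock: 19.27
eef_pos: [551.9, 133.2, 62.2]
eef_rot: [-3.133, 0.004, 1.551]
wrist_force: [-28.2, -20.3, 18.2]
finger_gap: 49.7
finger_force: 45.0
```

```bash
python3 - <<'E'
from h import *
n="side";ds=[]
for i in range(5):
    im,d=manip.camera(n);ds.append(np.where(d>0,d,np.nan))
d=np.nan_to_num(np.nanmedian(ds,0)).astype(np.float32)
P,u,v=world(n,d);rgb=im[v,u].astype(int)
t=P[(P[:,0]>532)&(P[:,0]<570)&(P[:,1]>66)&(P[:,1]<195)&(P[:,2]>62)&(P[:,2]<74)]
A=np.c_[t[:,:2]-t[:,:2].mean(0),np.ones(len(t))];print(np.round(np.linalg.lstsq(A,t[:,2],rcond=None)[0],4))
q=P[(P[:,0]>510)&(P[:,0]<590)&(P[:,1]>45)&(P[:,1]<112)&(P[:,2]>64)&(P[:,2]<74)];print(cv2.minAreaRect(q[:,:2].astype(np.float32)),q.min(0),q.max(0))
r=P[(P[:,0]>500)&(P[:,0]<530)&(P[:,1]>180)&(P[:,1]<225)&(rgb[:,0]>110)&(rgb[:,1]<60)];print("stop",np.round(np.percentile(r,[2,50,98],axis=0),1).tolist())
s=manip.read_state();print(s["clock"],np.round(s["eef_pos"],1),np.round(s["wrist_force"],1))
E
```

```text
[-1.76000e-02 -2.50000e-03  6.79091e+01]
((552.4693603515625, 85.22071075439453), (49.41516876220703, 52.813514709472656), 0.3715594410896301) [527.76047621  58.83498059  64.00850531] [577.17611604 111.74090481  69.96230544]
stop [[501.1, 199.6, 26.9], [514.8, 203.1, 58.0], [528.2, 209.8, 60.2]]
19.525 [551.8 133.2  62.2] [-28.1 -19.6  17. ]
```

```bash
python3 -m creep '{"slide":[[-0.1,0,0],[0,0,0],[0,0,0],[0,0,0]],"turn":[0,0,0,0],"claw":[0,0,0,0]}'
```

```text
clock: 20.02
eef_pos: [551.8, 133.2, 62.2]
eef_rot: [-3.136, 0.004, 1.55]
wrist_force: [-19.9, -19.0, 10.5]
finger_gap: 50.2
finger_force: 45.0
```

```bash
python3 -c "
from cell import manip
print(manip.sign_off())"
```

```text
the job is handed in; nothing more can be done
None
```

I folded the flip stop down and handed the job in at about 20 s, with the walnut flat in the corner and held against the fence and the stop at about 20 N each, fingers about 43 mm to the flip-stop side of the slot; sign-off returned no verdict.

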